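# Slide the drip tray back into the PCB preheater

### The job

The flux drip tray has been wiped out and lies on the mat: put it back into its bay under the circuit-board preheater. Its runners inside are set over to one side or the other, so feel for them with the tray's sides and corners, never forcing it, slide it in straight and push gently until the roller catch drops in and the front plate sits flush against the case; then let go. Leave the other things on the bench where they are.

Things in the scene. Friction and masses are not known exactly. Their poses are not given: they have to be found in the camera images.
- tray: Loose drip tray, an open bright aluminium pan, 0.14 to 0.28 kg, lying flat, right way up. Origin: centre of the pan's underside; x points to the nose (goes in first), z up. Pan 130 mm long (x -65 to 65), 140 wide (y -70 to 70), walls 3 thick and 18 high. At its back a steel front plate, 4 thick (x -69 to -65), 198 wide, 30 high, with a black grip sticking out to -x.
- tray_nose (a point): Middle of the tray's leading edge at its underside: tray x +65 mm, y 0, z 0. The nose is straight across, with square corners at tray y -70 and 70; the tray's sides are straight and parallel.
- tray_grip (a point): Middle of the tray's black grip, at tray x -96, y 0, z +13 mm. The grip is a bar 22 mm wide (y), 16 high (tray z 5 to 21) and 50 long (tray x -119 to -69), free on both sides: pinch it across its 22 mm width from above.
- preheater: Circuit-board preheater fixed to the bench: dark grey case 250 mm deep (x), 240 wide (y), 80 high; red tubes and a green board (up to 105 high) on top; two black dials standing 14 mm out of the front at y -74 and 74, height 52 to 72. Origin: centre of its underside, on the bench; x from front to back: the tray travels along +x. Sheet metal: more than 30 N between tray and case is forcing it.
- bay_mouth (a point): Middle of the lower edge of the bay mouth in the case's front face: preheater x -125, y 0, z +14 mm, same axes. The mouth is 174 mm wide (y -87 to 87) and runs from the bay floor (height 14) up to height 44 mm. The floor is level; the tray slides on it.
- runner_ends (a point): Point on the bay floor 15 mm inside the mouth (preheater x -110, y 0, z 14), where two hidden steel runners begin: 16 mm high, 4 thick, ends rounded, inner faces 143 apart (1.5 mm play each side of the tray), parallel to x. Set over in slots, the pair sits up to 9 mm to either side (y) of the case's middle; this is not seen or reported and they do not give way: find them by touch.
- tray_home (a point): Where the tray's origin is when home, if the runners were in the middle: preheater x -60, y 0, z 14 mm (real y: that of the runners). The front plate then touches the case's front face, which is the stop. In the last 10 mm the tray's end wall passes under a sprung roller, which takes about 5 to 10 N to pass and then drops in behind the wall.
- handset: Bystander: opened white handset with a green board, 125 x 58 x 20 mm.
- multimeter: Bystander: yellow and black multimeter, 80 x 165 x 45 mm.
- solder_reel: Bystander: blue reel of solder, 60 mm across, 35 mm high.
- cutters: Bystander: side cutters with red handles, about 150 mm long, 13 mm high.
- screwdriver: Bystander: screwdriver lying on the bench.
- tip_cleaner: Bystander: round tin of brass wool, 72 mm across, 52 mm high.

How it is judged:
On the way, in this order (a step that is already met when the one before it is completed fails the run):
1. the tray is lifted off the mat (height (world z) of tray above 0.02 m), for 0.2 s.
2. the tray's nose is in the bay, level, the right way round (x of tray in the frame of preheater between -0.165 and -0.075 m and z of tray in the frame of preheater below 0.026 m and angle between tray's own z axis and vertical below 0.15 rad and x of tray_nose in the frame of preheater above -0.105 m), for 0.1 s.
At the end, for the whole second after the job is handed in: The tray lies at rest and level on the bay floor between the runners, nose inwards and fully home: its front plate within 2.5 mm of the case's front face, straight to 2.3 degrees, released (x of tray in the frame of preheater between -0.0625 and -0.057 m and y of tray in the frame of preheater between -0.0125 and 0.0125 m and z of tray in the frame of preheater between 0.01 and 0.018 m and angle between the x axis of tray and the x axis of preheater, either way round below 0.04 rad and angle between tray's own z axis and vertical below 0.05 rad and linear speed of tray below 0.01 m/s and x of tray_nose in the frame of preheater above 0 m); the robot touches nothing.
It fails at once if the tray is forced: more than 30 N between tray and preheater (contact force between tray and preheater above 30 N).
It fails at once if the robot knocks the preheater (more than 10 N) (contact force between any of the arm, the fingers and preheater above 10 N).
It fails at once if a bystander is shifted by more than 30 mm (distance of any of handset, multimeter, solder_reel, cutters, screwdriver, tip_cleaner from where it was at the start of the episode above 0.03 m).
It also fails if it takes over 67 s, if anything falls off the work surface, if the arm or the gripper's body presses on something with over 40 N, if the wrist force passes 120 N, or if a joint passes its speed limit or range.

### The arm

A 6-joint arm with a two-finger parallel gripper is mounted at the origin on the work surface. World frame = base frame: x ahead of the robot, y to its left, z up, the work surface at z = 0. Lengths are in m, angles in rad, forces in N, time in s.
With the tool pointing down it reaches from about 0.35 to 0.975 m from the base axis. Payload 4.9 kg.
Tool frame: the origin (TCP) lies at the very end of the fingers, on their centre line; the grasp point (between the pads) lies 19 mm behind it (ctrl.grasp_offset is the distance from the TCP to the grasp point, in m); z points along the fingers, y is the line along which they close (so a half turn about z gives the same grasp; the last joint's range is limited). The gripper opens to 85 mm and grips with 20 to 120 N. Pads are 22 mm wide; open, the fingers measure 114 mm over their backs; the gripper's body (76 mm by 85 mm) begins 54 mm behind the grasp point. The pads swing forward as they close: fully open they stand 13 mm farther back than shut.
Start: joints at [1.182, 0.053, 1.613, -0, 1.476, -0.119], TCP at [0.167, 0.602, 0.231] pointing down, gripper open.
Joint ranges: [-3.01, 3.01], [-1.01, 2.22], [0.06, 2.58], [-1.02, 4.17], [0.09, 2.62], [-3.14, 3.14]. Speed limits (rad/s): [2.57, 2.57, 3.14, 3.14, 3.14, 3.14].

### API

Orientations are given as a rotation vector (axis times angle).
In Python, from station import ctrl, optics gives the robot as it stands.
- The arm moves only by the shell command python3 -m handwheel 'ROWS' [OPENING] [FORCE]. ROWS is JSON, a list of rows, each an object of numbers: "tx", "ty", "tz": the shift along the tool's x, y, z in mm; "roll": the turn about the tool's z in rad. A call has 1 to 12 rows; each row shifts and turns the commanded pose from where the row before left it, along the tool's axes as they then stand; what a row does not reach is not made up. A row lasts 1/12 s, in which the tool goes at most 41.7 mm and 7.16 degrees, less where a joint would pass 70% of its speed; a pose out of reach is approached as far as the arm can. A call with a gripper value outside its range is refused whole. OPENING is the finger opening in mm, from 0 to 85.4, set as the call begins (- or left out, the last holds). The fingers move at their own pace and stop on an object; FORCE is the grip in N (left out, the last holds). Time passes only in rows, so rows that do not move let the fingers close. It gives the time, the measured TCP pose, the force, the opening and the grip force at its end, in the units of the state.
- ctrl.get_obs(): the state, without advancing time (a new reading comes with each control period).
- optics.get_image(name): name is "side" or "top" or "wrist"; returns (picture, depth): 400x640x3 uint8, red, green, blue; 400x640 float32, m along the optical axis (not along the pixel's ray), 0 where there is no reading.
- optics.camera_params(name): a dict with "mtx" (3x3 intrinsics, pixels), "k1" (the pictures are not rectified: a ray, as slopes to the right and down, at radius r is drawn at 1 + k1 r^2 times it, then the intrinsics apply), "extrinsics" (4x4, takes a point from camera to world coordinates); the wrist camera has in their place "tool_from_camera" (4x4, takes a point from camera to tool coordinates, whose origin is the TCP and whose axes are the flange's). Camera axes: x right, y down, z forward; pixel columns grow to the right and rows downward; lengths in m; the calibration is good to about 2 mm. A picture is of the moment at which its call begins: read the wrist's pose just before it. camera_params takes no time and is no camera call.
- ctrl.finish_job(): hands the job in; it is judged then, once.
The state is a dict: "t": time; "q": joint angles; "dq": joint speeds; "effort": joint torques, N m; "tool_pos": TCP position; "tool_rot": TCP orientation; "contact_force": force on the tool from outside, world axes, zero at the start; "wrist_torque": the same for the moment, N m; "opening": finger opening in m; "grip_force": force on a finger pad.
Only numpy, scipy, OpenCV 4.12 (cv2) and the standard library are available. Lean on these libraries where they do the work, as an engineer would, in place of code of your own. Each camera call takes 0.05 s, during which the arm holds its last target. There are 200 camera calls.

## Working session

There is one attempt and no reset: what is moved stays moved. The work goes in short steps, Python scripts to look and compute and a shell command to move; the robot and the scene stay as the last step left them, time stands still between calls to the robot, and variables do not carry over. Pictures are saved under pics/ and viewed, at most 10 in all, crops included, and the job is handed in when it is done.

```bash
ls; mkdir -p pics
cat > h.py <<'E'
import numpy as np, cv2
from scipy.spatial.transform import Rotation as R
from station import ctrl, optics
def pts(name,o=None):
    o=o or ctrl.get_obs(); im,d=optics.get_image(name); p=optics.camera_params(name); M=p['mtx']
    v,u=np.mgrid[0:400,0:640].astype(float)
    D=np.array([p['k1'],0,0,0,0],float)
    s=cv2.undistortPoints(np.stack([u.ravel(),v.ravel()],1)[:,None],M,D)[:,0].reshape(400,640,2)
    P=np.dstack([s[...,0]*d,s[...,1]*d,d])
    if name=='wrist':
        T=np.eye(4);T[:3,:3]=R.from_rotvec(o['tool_rot']).as_matrix();T[:3,3]=o['tool_pos'];T=T@p['tool_from_camera']
    else: T=p['extrinsics']
    T=np.array(T)
    return im,d,P@T[:3,:3].T+T[:3,3]
E
python3 - <<'E'
from h import *
o=ctrl.get_obs();print(o)
print(ctrl.grasp_offset, optics.camera_params('top'))
a,d,P=pts('top');b,d2,P2=pts('side')
cv2.imwrite('pics/top.png',a[...,::-1]);cv2.imwrite('pics/side.png',b[...,::-1])
np.savez('top.npz',a=a,P=P);np.savez('side.npz',a=b,P=P2)
E
```

```text
pics
{'t': 0.0, 'q': array([ 1.18200444e+00,  5.33988236e-02,  1.61429429e+00,  3.13363322e-05,
        1.47597421e+00, -1.18967944e-01]), 'dq': array([ 9.91041426e-04,  4.64474765e-04,  5.80849172e-04, -3.95188860e-04,
       -9.03816824e-04,  9.25154809e-05]), 'effort': array([ 4.92965264e-04, -3.93686628e+01, -3.70173705e+01, -9.13578810e-05,
        7.24778758e-03, -3.52950522e-06]), 'tool_pos': array([0.16633801, 0.60182049, 0.23003681]), 'tool_rot': array([-0.42248421, -3.1124971 ,  0.00314157]), 'contact_force': array([ 0.50251444, -0.04968363,  0.00739765]), 'wrist_torque': array([-0.04787198, -0.01009233, -0.02474677]), 'grip_force': 0.0, 'opening': 0.08532908069018957}
0.0187 {'mtx': array([[512.41398104,   0.        , 317.61919137],
       [  0.        , 512.41398104, 203.66612784],
       [  0.        ,   0.        ,   1.        ]]), 'k1': -0.07160458168675672, 'extrinsics': array([[-0.02312913, -0.9844692 ,  0.17402712,  0.25763125],
       [-0.99971284,  0.02386691,  0.0021477 , -0.08027447],
       [-0.00626783, -0.17392747, -0.98473852,  1.59828728],
       [ 0.        ,  0.        ,  0.        ,  1.        ]])}
```

View pics/top.png

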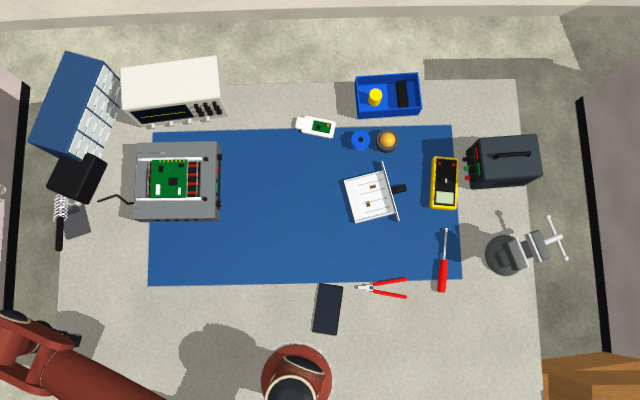

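View pics/side.png

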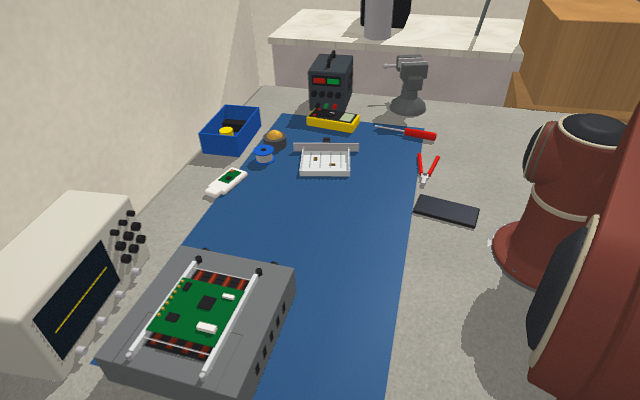

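Top: the preheater is on the left (cols 135–221, rows 142–222) with its front facing right, at col 220. The tray is near (370,195), nose to the left, with the black grip at (399,188). The side view agrees: the case front, with its dials, faces the tray. Next I'll measure both.

```bash
cat > m.py <<'E'
from h import *
def rect(p):
    r=cv2.minAreaRect((p[:,:2]*1000).astype(np.float32)); return np.round(r[0],1),np.round(r[1],1),round(r[2],2)
f=np.load('top.npz');a=f['a'];P=f['P'];v,u=np.mgrid[0:400,0:640]
hsv=cv2.cvtColor(a,cv2.COLOR_RGB2HSV)
# preheater
m=(u>118)&(u<230)&(v>130)&(v<232)
z=P[...,2]; t=m&(abs(z-.08)<.006)
n,l,s,_=cv2.connectedComponentsWithStats(t.astype(np.uint8)); k=1+s[1:,4].argmax()
print('case top',rect(P[l==k]),np.median(z[l==k]),s[k])
# front face dials
# tray
m=(u>330)&(u<412)&(v>155)&(v<230)
print('mat z',np.median(z[240:270,200:330]))
b=m&(hsv[...,1]<60)&(hsv[...,2]>110)
print('bright',rect(P[b]),b.sum())
w=m&(z>.011)
print('raised',rect(P[w]),w.sum(), 'zmax',np.percentile(z[w],98))
pl=m&(z>.022);print('plate',rect(P[pl]),pl.sum(),np.median(z[pl]))
g=m&(hsv[...,2]<60)&(u>385);print('grip',rect(P[g]),g.sum(),np.median(z[g]),u[g].min(),u[g].max(),v[g].min(),v[g].max())
for c,mm in (('bright',b),('raised',w),('grip',g)): cv2.imwrite(f'pics/{c}.png',mm*255)
f=np.load('side.npz');a2=f['a'];P2=f['P'];z2=P2[...,2]
c=(P2[...,1]>.1)&(P2[...,1]<.6)&(P2[...,0]>.3)&(P2[...,0]<.75)&(abs(z2-.08)<.006)
n,l,s,_=cv2.connectedComponentsWithStats(c.astype(np.uint8)); k=1+s[1:,4].argmax();print('side case',rect(P2[l==k]),s[k])
c=(P2[...,1]>-.4)&(P2[...,1]<-.1)&(P2[...,0]>.4)&(P2[...,0]<.7)&(z2>.022)&(z2<.034)
n,l,s,_=cv2.connectedComponentsWithStats(c.astype(np.uint8))
for k in range(1,n):
  if s[k,4]>15: print('side comp',rect(P2[l==k]),s[k])
crop=a[120:240,110:430]; cv2.imwrite('pics/crop.png',cv2.resize(crop[...,::-1],None,fx=2.5,fy=2.5,interpolation=cv2.INTER_CUBIC))
E
python3 m.py
```

```text
case top (array([613.2, 352.3]), array([263.2, 242.8]), 89.24) 0.08089802406588287 [ 133  141   87   78 3804]
mat z 0.0015494707084908743
bright (array([ 451.6, -223.6]), array([191.9, 442.5]), 76.99) 1920
raised (array([ 464.3, -230.7]), array([257.2, 441.7]), 84.16) 521 zmax 1.5982872759878133
plate (array([ 453.4, -225.5]), array([187.3, 450.1]), 76.02) 210 0.027627831068372743
grip (array([ 432.9, -205. ]), array([ 40. , 428.4]), 49.23) 97 0.02244321822235973 391 405 184 193
side case (array([611.1, 358.6]), array([253.3, 241.8]), 89.43) [   94   245   200   155 11711]
side comp (array([ 571.6, -302.8]), array([195.4,   8.3]), 12.46) [293 143  66   3 161][ WARN:0@0.607] global loadsave.cpp:1063 imwrite_ Unsupported depth image for selected encoder is fallbacked to CV_8U.
```

View pics/crop.png

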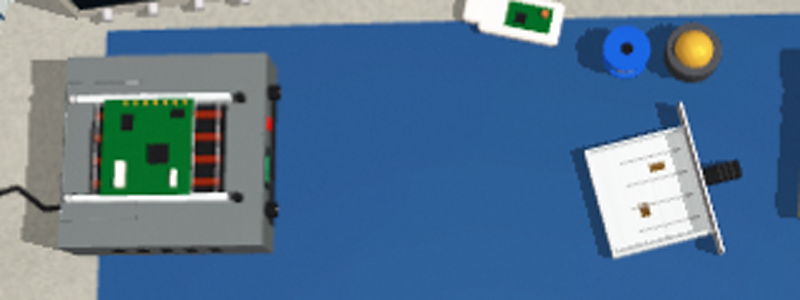

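The crop confirms it: the nose edge runs from (585,152) to (612,258), the plate from (681,103) to (722,253), and the grip is at (722,172). Next I'll refine this with the invalid depth dropped and work out the grasp.

```bash
cat > m2.py <<'E'
from h import *
v,u=np.mgrid[0:400,0:640]
def line(p):
    x0=cv2.fitLine((p[:,:2]*1000).astype(np.float32),cv2.DIST_HUBER,0,.01,.01).ravel();return np.round(x0,3)
rect=lambda p:cv2.minAreaRect((p[:,:2]*1000).astype(np.float32))
for n in('top','side'):
    f=np.load(n+'.npz');a=f['a'];P=f['P'];X,Y,Z=P[...,0],P[...,1],P[...,2];hsv=cv2.cvtColor(a,cv2.COLOR_RGB2HSV)
    box=(X>.4)&(X<.72)&(Y>-.40)&(Y<-.13)&(Z<.05)
    print(n,'mat',np.median(Z[(X>.45)&(X<.65)&(Y>-.1)&(Y<.1)]))
    pl=box&(Z>.025)&(hsv[...,2]>70);print(' plate',rect(P[pl]),line(P[pl]),pl.sum(),np.median(Z[pl]))
    g=box&(hsv[...,2]<70)&(hsv[...,1]<120)&(Z>.014)&(Z<.03)&(X>.54)&(X<.62)&(Y<-.29);print(' grip',rect(P[g]),P[g].mean(0),g.sum())
    b=box&(hsv[...,1]<60)&(hsv[...,2]>110)&(Y>-.31);print(' pan',rect(P[b]),b.sum())
    c=(X>.45)&(X<.78)&(Y>.18)&(Y<.5)&(abs(Z-.081)<.006)
    k,l,s,_=cv2.connectedComponentsWithStats(c.astype(np.uint8));k=1+s[1:,4].argmax();Q=P[l==k]*1000
    # front edge: min y by x bins ; sides
    fr=np.array([Q[abs(Q[:,0]-x)<4][:,1].min() for x in range(510,716,6)]);A=np.polyfit(np.arange(510,716,6)-612,fr,1)
    lo=np.array([Q[abs(Q[:,1]-y)<4][:,0].min() for y in range(250,450,6)]);hi=np.array([Q[abs(Q[:,1]-y)<4][:,0].max() for y in range(250,450,6)])
    yy=np.arange(250,450,6)-231
    print(' case front y@x612,slope',A,'res',np.std(fr-np.polyval(A,np.arange(510,716,6)-612)),'lo',np.polyfit(yy,lo,1),'hi',np.polyfit(yy,hi,1),rect(P[l==k]))
o=ctrl.get_obs();Rm=R.from_rotvec(o['tool_rot']).as_matrix();print('toolR',Rm.round(3).tolist());print('cam',np.round(optics.camera_params('wrist')['tool_from_camera'],3).tolist())
E
python3 m2.py
```

```text
top mat 0.0018791408712367508
 plate ((600.4067993164062, -256.72454833984375), (145.01666259765625, 240.71580505371094), 89.33961486816406) [ 9.87000e-01  1.59000e-01  5.92757e+02 -3.03360e+02] 216 0.03405615771217685
 grip ((578.2467041015625, -331.416748046875), (20.825403213500977, 46.0186882019043), 12.477396965026855) [ 0.57772613 -0.33067192  0.02212076] 94
 pan ((591.9680786132812, -249.8687286376953), (203.99591064453125, 167.9332733154297), 12.520391464233398) 1850
 case front y@x612,slope [-9.23084292e-03  2.33903105e+02] res 1.0519746498692943 lo [1.56131338e-02 4.90497503e+02] hi [-1.02472615e-02  7.31733807e+02] ((613.0010986328125, 357.31414794921875), (253.20738220214844, 242.41009521484375), 89.23564910888672)
side mat -0.00031525893565648166
 plate ((625.6351928710938, -310.52618408203125), (275.8026123046875, 118.50753021240234), 28.416812896728516) [ 9.81000e-01  1.94000e-01  5.74712e+02 -3.02432e+02] 199 0.02991500621474341
 grip ((579.4869384765625, -338.8086853027344), (18.6187744140625, 25.353376388549805), 14.963272094726562) [ 0.57904044 -0.33835023  0.01912399] 27
 pan ((605.1490478515625, -229.23782348632812), (239.05625915527344, 140.85147094726562), 12.143701553344727) 1591
 case front y@x612,slope [-4.66152387e-03  2.33611681e+02] res 0.8115848825806439 lo [9.21259798e-03 4.89395196e+02] hi [3.82646936e-03 7.30141304e+02] ((611.0640258789062, 358.64990234375), (253.3031005859375, 241.7090301513672), 89.48204040527344)
toolR [[-0.964, 0.267, -0.001], [0.267, 0.964, -0.002], [0.0, -0.002, -1.0]]
cam [[0.001, -0.954, -0.3, 0.077], [1.0, 0.0, 0.001, -0.0], [-0.001, -0.3, 0.954, -0.143], [0.0, 0.0, 0.0, 1.0]]
```

The two views agree. The grip is at (0.578,-0.331), tray yaw is about 102.4°, the case front is at y≈0.232, and the case centre is at x≈0.611. I'll move over the grip and turn the tool's x to the tray's x.

```bash
python3 -m handwheel '[{"tx":-25,"ty":-30.5},{"tx":-25,"ty":-30.5},{"tx":-25,"ty":-30.5},{"tx":-25,"ty":-30.5},{"tx":-25,"ty":-30.5},{"tx":-25,"ty":-30.5},{"tx":-25,"ty":-30.5},{"tx":-25,"ty":-30.5},{"tx":-25,"ty":-30.5},{"tx":-25,"ty":-30.5},{"tx":-25,"ty":-30.5},{"tx":-25,"ty":-30.5}]' 60 40
python3 -m handwheel '[{"tx":-25,"ty":-30.5},{"tx":-25,"ty":-30.5},{"tx":-25,"ty":-30.5},{"tx":-25,"ty":-30.5},{"tx":-25,"ty":-30.5},{"tx":-25,"ty":-30.5},{"tx":-25,"ty":-30.5},{"tx":-25,"ty":-30.5},{"tx":-25,"ty":-30.5},{"tx":-25,"ty":-30.5},{"tx":-25,"ty":-30.5},{"tx":-25,"ty":-30.5}]'
python3 -m handwheel '[{"tx":-25,"ty":-30.5},{"tx":-25,"ty":-30.5},{"roll":0.12},{"roll":0.12},{"roll":0.12},{"roll":0.12},{"roll":0.12},{"roll":0.12},{"roll":0.12},{"roll":0.12},{"roll":0.12},{}]'
python3 - <<'E'
from h import *
o=ctrl.get_obs();Rm=R.from_rotvec(o['tool_rot']).as_matrix();print(Rm.round(4).tolist(),o['opening'])
im,d,P=pts('wrist',o);cv2.imwrite('pics/w1.png',im[...,::-1]);np.savez('w1.npz',a=im,P=P)
X,Y,Z=P[...,0],P[...,1],P[...,2];hsv=cv2.cvtColor(im,cv2.COLOR_RGB2HSV)
g=(hsv[...,2]<70)&(hsv[...,1]<120)&(Z>.012)&(Z<.03)&(X>.54)&(X<.62)&(Y<-.28)&(Y>-.37)
print('grip',cv2.minAreaRect((P[g][:,:2]*1000).astype(np.float32)),g.sum(),np.median(Z[g]))
c=np.array([.578,-.331])-.008*np.array([-.215,.977]); d=np.r_[c-o['tool_pos'][:2],.004-o['tool_pos'][2]]
print('shift tool mm',(Rm.T@d*1000).round(1))
E
```

```text
[[-0.9638, 0.2665, -0.0007], [0.2665, 0.9638, -0.0018], [0.0003, -0.0019, -1.0]] 0.08549891664636179
grip ((0.0, 0.0), (0.0, 0.0), 0.0) 0 nan
shift tool mm [-649.2 -796.   227.5]$[0]: bad value
$[0]: bad value
$[0]: bad value
  return _methods._mean(a, axis=axis, dtype=dtype,
  ret = ret.dtype.type(ret / rcount)
```

View pics/w1.png

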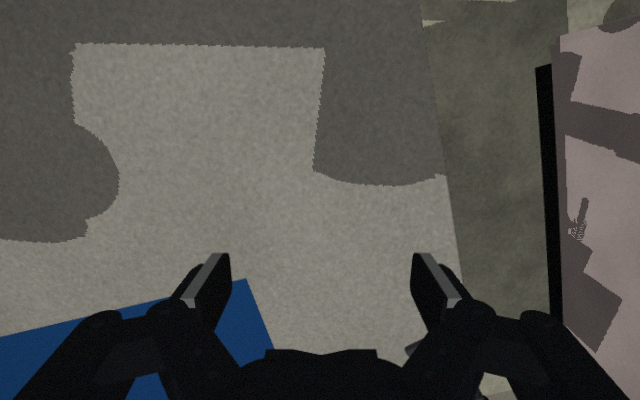

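The picture shows the starting view, with bare bench and the fingers: nothing moved because the rows were refused. They probably need all four keys.

```bash
python3 -m handwheel '[{"tx":-25,"ty":-30.5,"tz":0,"roll":0}]' 60 40 || python3 -m handwheel --help
python3 - <<'E'
from station import ctrl
o=ctrl.get_obs();print(o['t'],o['tool_pos'])
E
```

```text
t: 0.23
tool_pos: [0.1809, 0.5687, 0.2296]
tool_rot: [-0.416, -3.112, 0.001]
contact_force: [-0.4, -1.4, 1.0]
opening: 0.0754
grip_force: 0.0
0.2333 [0.18089457 0.56867493 0.22963019]
```

```bash
python3 -m handwheel '[{"tx":-25,"ty":-30.5,"tz":0,"roll":0},{"tx":-25,"ty":-30.5,"tz":0,"roll":0},{"tx":-25,"ty":-30.5,"tz":0,"roll":0},{"tx":-25,"ty":-30.5,"tz":0,"roll":0},{"tx":-25,"ty":-30.5,"tz":0,"roll":0},{"tx":-25,"ty":-30.5,"tz":0,"roll":0},{"tx":-25,"ty":-30.5,"tz":0,"roll":0},{"tx":-25,"ty":-30.5,"tz":0,"roll":0},{"tx":-25,"ty":-30.5,"tz":0,"roll":0},{"tx":-25,"ty":-30.5,"tz":0,"roll":0},{"tx":-25,"ty":-30.5,"tz":0,"roll":0},{"tx":-25,"ty":-30.5,"tz":0,"roll":0}]'
python3 -m handwheel '[{"tx":-25,"ty":-30.5,"tz":0,"roll":0},{"tx":-25,"ty":-30.5,"tz":0,"roll":0},{"tx":-25,"ty":-30.5,"tz":0,"roll":0},{"tx":-25,"ty":-30.5,"tz":0,"roll":0},{"tx":-25,"ty":-30.5,"tz":0,"roll":0},{"tx":-25,"ty":-30.5,"tz":0,"roll":0},{"tx":-25,"ty":-30.5,"tz":0,"roll":0},{"tx":-25,"ty":-30.5,"tz":0,"roll":0},{"tx":-25,"ty":-30.5,"tz":0,"roll":0},{"tx":-25,"ty":-30.5,"tz":0,"roll":0},{"tx":-25,"ty":-30.5,"tz":0,"roll":0},{"tx":-25,"ty":-30.5,"tz":0,"roll":0}]'
python3 -m handwheel '[{"tx":-25,"ty":-30.5,"tz":0,"roll":0},{"tx":0,"ty":0,"tz":0,"roll":0.12},{"tx":0,"ty":0,"tz":0,"roll":0.12},{"tx":0,"ty":0,"tz":0,"roll":0.12},{"tx":0,"ty":0,"tz":0,"roll":0.12},{"tx":0,"ty":0,"tz":0,"roll":0.12},{"tx":0,"ty":0,"tz":0,"roll":0.12},{"tx":0,"ty":0,"tz":0,"roll":0.12},{"tx":0,"ty":0,"tz":0,"roll":0.12},{"tx":0,"ty":0,"tz":0,"roll":0.12},{"tx":0,"ty":0,"tz":0,"roll":0}]'
cat > g.py <<'E'
from h import *
o=ctrl.get_obs();Rm=R.from_rotvec(o['tool_rot']).as_matrix();print('yaw',np.degrees(np.arctan2(Rm[1,0],Rm[0,0])),o['opening'])
im,d,P=pts('wrist',o);cv2.imwrite('pics/w2.png',im[...,::-1])
X,Y,Z=P[...,0],P[...,1],P[...,2];hsv=cv2.cvtColor(im,cv2.COLOR_RGB2HSV)
g=(hsv[...,2]<70)&(hsv[...,1]<120)&(Z>.012)&(Z<.03)&(X>.54)&(X<.62)&(Y<-.28)&(Y>-.37)
if g.sum()>5: print('grip',cv2.minAreaRect((P[g][:,:2]*1000).astype(np.float32)),g.sum(),np.median(Z[g]))
b=(X>.45)&(X<.72)&(Y>-.33)&(Y<-.1)&(Z<.05)&(hsv[...,1]<60)&(hsv[...,2]>110)
print('pan+plate',cv2.minAreaRect((P[b][:,:2]*1000).astype(np.float32)),b.sum())
c=np.array([.578,-.331])-.008*np.array([-.215,.977]); d=np.r_[c-o['tool_pos'][:2],.004-o['tool_pos'][2]]
print('shift tool mm',(Rm.T@d*1000).round(1))
E
python3 g.py
```

```text
t: 1.23
tool_pos: [0.3743, 0.1318, 0.2312]
tool_rot: [0.422, 3.112, 0.0]
contact_force: [1.4, -0.3, -0.0]
opening: 0.0601
grip_force: 0.0
t: 2.23
tool_pos: [0.566, -0.301, 0.2306]
tool_rot: [-0.423, -3.112, -0.001]
contact_force: [0.1, 0.8, -0.1]
opening: 0.06
grip_force: 0.0
t: 3.15
tool_pos: [0.5815, -0.3351, 0.2308]
tool_rot: [-1.965, -2.45, 0.0]
contact_force: [0.5, -0.8, 0.3]
opening: 0.0601
grip_force: 0.0
yaw 102.55177948419467 0.06013486829016132
grip ((576.0029296875, -332.24261474609375), (21.19524574279785, 46.36399459838867), 12.831330299377441) 725 0.02117336933093339
pan+plate ((585.3777465820312, -233.3082275390625), (260.9761962890625, 137.59349060058594), 13.141094207763672) 17384
shift tool mm [ -3.4  -2.4 226.8]
```

View pics/w2.png

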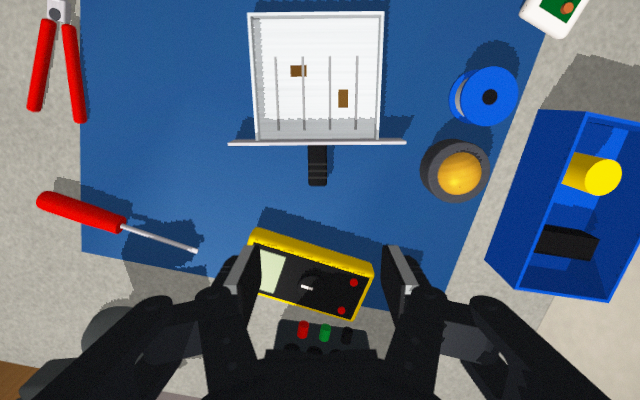

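In the wrist view the grip is at (317,165), between the finger lines. The multimeter is low and behind it (cols 247–374, row 270), and the body stays above it. Now down and pinch.

```bash
python3 -m handwheel '[{"tx":-4,"ty":-3.5,"tz":30,"roll":0},{"tx":0,"ty":0,"tz":35,"roll":0},{"tx":0,"ty":0,"tz":35,"roll":0},{"tx":0,"ty":0,"tz":35,"roll":0},{"tx":0,"ty":0,"tz":35,"roll":0},{"tx":0,"ty":0,"tz":25,"roll":0},{"tx":0,"ty":0,"tz":15,"roll":0},{"tx":0,"ty":0,"tz":8,"roll":0},{"tx":0,"ty":0,"tz":8,"roll":0},{"tx":0,"ty":0,"tz":0,"roll":0},{"tx":0,"ty":0,"tz":0,"roll":0}]'
python3 -m handwheel '[{"tx":0,"ty":0,"tz":0,"roll":0},{"tx":0,"ty":0,"tz":0,"roll":0},{"tx":0,"ty":0,"tz":0,"roll":0},{"tx":0,"ty":0,"tz":0,"roll":0},{"tx":0,"ty":0,"tz":0,"roll":0},{"tx":0,"ty":0,"tz":0,"roll":0},{"tx":0,"ty":0,"tz":0,"roll":0},{"tx":0,"ty":0,"tz":0,"roll":0}]' 10 50
```

```text
t: 4.12
tool_pos: [0.5801, -0.3405, 0.0068]
tool_rot: [1.961, 2.452, 0.0]
contact_force: [-0.4, 0.8, 0.4]
opening: 0.0599
grip_force: 0.0
t: 4.78
tool_pos: [0.5798, -0.3405, 0.0067]
tool_rot: [1.962, 2.452, -0.0]
contact_force: [-1.6, 0.8, 6.5]
opening: 0.0207
grip_force: 51.4
```

Gripped. I'll raise the force, lift 35 mm, turn to the bay's heading and check for sag.

```bash
python3 -m handwheel '[{"tx":0,"ty":0,"tz":0,"roll":0},{"tx":0,"ty":0,"tz":-8,"roll":0},{"tx":0,"ty":0,"tz":-10,"roll":0},{"tx":0,"ty":0,"tz":-10,"roll":0},{"tx":0,"ty":0,"tz":-12,"roll":0},{"tx":0,"ty":0,"tz":0,"roll":0.075},{"tx":0,"ty":0,"tz":0,"roll":0.075},{"tx":0,"ty":0,"tz":0,"roll":0.075},{"tx":0,"ty":0,"tz":0,"roll":0},{"tx":0,"ty":0,"tz":0,"roll":0},{"tx":0,"ty":0,"tz":0,"roll":0}]' 10 110
cat > w.py <<'E'
from h import *
import sys
def look(fn):
    o=ctrl.get_obs();Rm=R.from_rotvec(o['tool_rot']).as_matrix()
    print('yaw',np.degrees(np.arctan2(Rm[1,0],Rm[0,0])).round(2),'pos',o['tool_pos'].round(4),'F',o['contact_force'].round(1),'M',o['wrist_torque'].round(2))
    im,d,P=pts('wrist',o);cv2.imwrite(fn,im[...,::-1])
    L=(P-o['tool_pos'])@Rm  # tool coords
    hsv=cv2.cvtColor(im,cv2.COLOR_RGB2HSV)
    # pan floor etc: pieces in tool coords, x 30..185, |y|<75
    m=(L[...,0]>.02)&(L[...,0]<.19)&(abs(L[...,1])<.085)&(hsv[...,1]<60)&(hsv[...,2]>110)&(L[...,2]>-.03)&(L[...,2]<.03)&(d>0)
    if m.sum()>50:
        print(' pan rect tool mm',cv2.minAreaRect((L[m][:,:2]*1000).astype(np.float32)),m.sum())
        c=m&(abs(L[...,1])<.055)&(L[...,0]>.055)&(L[...,0]<.15); A=np.c_[L[c][:,:2],np.ones(c.sum())]
        print(' floor plane (slope x,y, tool z mm)',np.linalg.lstsq(A,L[c][:,2],rcond=None)[0].round(4))
    return o,im,d,P,L,hsv,m
if __name__=='__main__': look(sys.argv[1])
E
python3 w.py pics/w3.png
```

```text
t: 5.7
tool_pos: [0.5793, -0.3399, 0.0458]
tool_rot: [2.224, 2.218, 0.0]
contact_force: [0.6, -0.0, -1.7]
opening: 0.019
grip_force: 109.7
yaw 89.86 pos [ 0.5793 -0.3399  0.0458] F [ 0.6 -0.  -1.7] M [-0.05  0.04  0.01]
 pan rect tool mm ((75.65609741210938, -0.071624755859375), (169.74295043945312, 84.07685089111328), 89.89436340332031) 63009
 floor plane (slope x,y, tool z mm) [0.0012 0.002  0.0041]
```

View pics/w3.png

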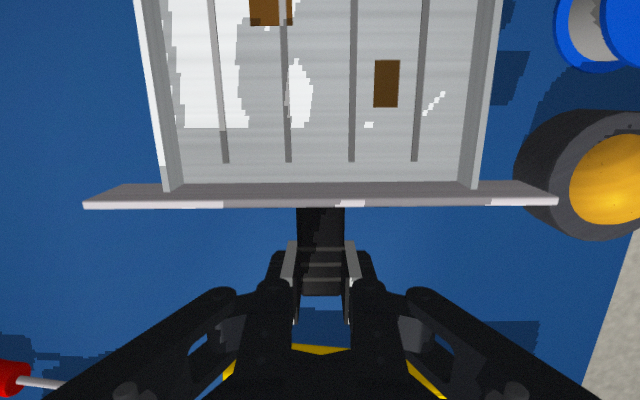

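The tray hangs level (floor slope 0.001), square and centred in the grip at (320,270). The plate spans cols 83–558. I'll carry it to just in front of the mouth, nose about 25 mm short, with the underside at about 26 mm for now.

```bash
python3 -m handwheel '[{"tx":30,"ty":3,"tz":0,"roll":0},{"tx":36,"ty":3,"tz":0,"roll":0},{"tx":36,"ty":3,"tz":0,"roll":0},{"tx":36,"ty":3,"tz":0,"roll":0},{"tx":36,"ty":3,"tz":0,"roll":0},{"tx":36,"ty":3,"tz":-0,"roll":0},{"tx":36,"ty":3,"tz":0,"roll":0},{"tx":36,"ty":3,"tz":0,"roll":0},{"tx":36,"ty":3,"tz":0,"roll":0},{"tx":30,"ty":3,"tz":0,"roll":0},{"tx":20,"ty":2,"tz":0,"roll":0},{"tx":0,"ty":0,"tz":0,"roll":0}]'
cat > k.py <<'E'
from h import *
from w import look
o,im,d,P,L,hsv,m=look('pics/w4.png')
pl=(L[...,2]<-.018)&(L[...,2]>-.03)&(L[...,0]>.02)&(L[...,0]<.05)&(abs(L[...,1])<.12)&(d>0);q=L[pl]*1000
print('plate top: y',q[:,1].min(),q[:,1].max(),'x',np.percentile(q[:,0],[2,50,98]),'slope',np.polyfit(q[:,1],q[:,0],1),'z',np.median(q[:,2]))
wl=(L[...,2]<-.008)&(L[...,2]>-.02)&(L[...,0]>.05)&(L[...,0]<.13)&(abs(L[...,1])<.1)&(d>0)
for s in(-1,1):
    q=L[wl&(s*L[...,1]>0)]*1000; print('wall',s,np.percentile(q[:,1],[2,50,98]),len(q),np.polyfit(q[:,0],q[:,1],1))
for n in('top','side'):
    im,d,P=pts(n);cv2.imwrite(f'pics/{n}2.png',im[...,::-1]);np.savez(n+'2.npz',a=im,P=P)
    X,Y,Z=P[...,0],P[...,1],P[...,2];hsv=cv2.cvtColor(im,cv2.COLOR_RGB2HSV)
    b=(X>.45)&(X<.78)&(Y>.075)&(Y<.222)&(Z>.015)&(Z<.06)&(hsv[...,1]<60)&(hsv[...,2]>110)
    r=cv2.minAreaRect((P[b][:,:2]*1000).astype(np.float32));print(n,'pan',r,b.sum())
    for s in(0,1):
        e=[(y,(P[b&(abs(Y-y)<.004)][:,0].min(),P[b&(abs(Y-y)<.004)][:,0].max())[s]*1000) for y in np.arange(.085,.19,.008) if (b&(abs(Y-y)<.004)).sum()>3]
        if len(e)>3: e=np.array(e);print('  edge',np.polyfit(e[:,0]-.13,e[:,1],1))
E
python3 k.py
```

```text
t: 6.75
tool_pos: [0.6126, 0.0319, 0.0454]
tool_rot: [-2.219, -2.222, -0.002]
contact_force: [0.5, -0.8, -0.9]
opening: 0.019
grip_force: 109.6
yaw 90.07 pos [0.6126 0.0319 0.0454] F [ 0.5 -0.8 -0.9] M [-0.16  0.05  0.01]
 pan rect tool mm ((75.71664428710938, -0.009490966796875), (169.9803009033203, 83.72857666015625), 89.9831314086914) 61784
 floor plane (slope x,y, tool z mm) [0.0015 0.0021 0.0041]
plate top: y -99.47450335538049 98.63579308847217 x [34.15382106 37.11670195 39.18516729] slope [1.03028236e-02 3.69466279e+01] z -22.474900496415316
wall -1 [-71.31403134 -69.00212749 -67.49291508] 1769 [-9.28013959e-03 -6.83904462e+01]
wall 1 [65.15468333 66.70674431 69.07229148] 1729 [-1.08064185e-02  6.77800211e+01]
top pan ((613.9779663085938, 137.399658203125), (141.3023681640625, 123.41207122802734), 0.8172436952590942) 899
  edge [-884.96396497  586.12372597]
  edge [420.35330758 666.95396496]
side pan ((612.8201904296875, 137.70779418945312), (142.1788330078125, 125.96409606933594), 0.36117318272590637) 2712
  edge [-12.72993117 542.58280534]
  edge [ -9.4614033  682.87336434]
```

```bash
python3 -c "
import cv2
a=cv2.imread('pics/top2.png')[120:250,110:400];b=cv2.imread('pics/side2.png')[170:370,80:430]
a=cv2.resize(a,(580,260));b=cv2.resize(b,(525,300));import numpy as np
c=np.zeros((560,580,3),np.uint8);c[:260]=a;c[260:,:525]=b;cv2.imwrite('pics/c2.png',c)"
```

```text
(no output)
```

View pics/c2.png

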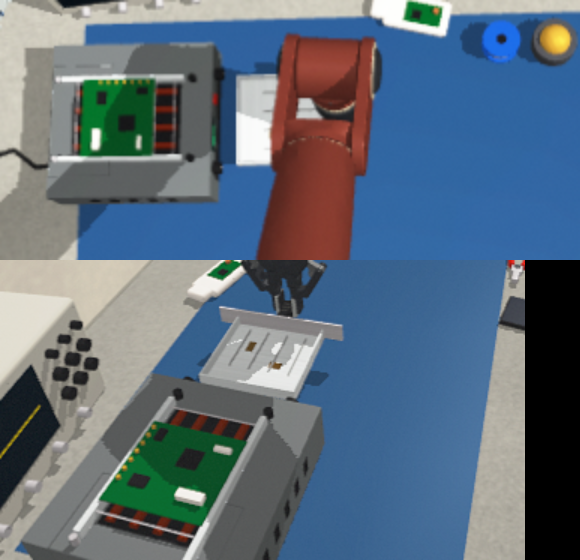

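Top (upper) and side (lower) views: the tray is held in front of the mouth, clear of the dials. Its nose is about 32 mm short, it is about 3 mm to +x of the case centre, and it is yawed about 1° from the case. I'll correct this (roll +0.0165, ty −5), lower, and move the nose about 8 mm into the mouth.

```bash
python3 -m handwheel '[{"tx":0,"ty":-5,"tz":5,"roll":0.0165},{"tx":0,"ty":0,"tz":8,"roll":0},{"tx":0,"ty":0,"tz":8,"roll":0},{"tx":0,"ty":0,"tz":0,"roll":0},{"tx":0,"ty":0,"tz":0,"roll":0}]'
python3 -m handwheel '[{"tx":8,"ty":0,"tz":0,"roll":0},{"tx":8,"ty":0,"tz":0,"roll":0},{"tx":6,"ty":0,"tz":0,"roll":0},{"tx":4,"ty":0,"tz":0,"roll":0},{"tx":3,"ty":0,"tz":0,"roll":0},{"tx":2,"ty":0,"tz":0,"roll":0},{"tx":2,"ty":0,"tz":0,"roll":0},{"tx":2,"ty":0,"tz":0,"roll":0},{"tx":1,"ty":0,"tz":0,"roll":0},{"tx":0,"ty":0,"tz":0,"roll":0},{"tx":0,"ty":0,"tz":0,"roll":0}]'
cat > s.py <<'E'
from h import *
o=ctrl.get_obs();Rm=R.from_rotvec(o['tool_rot']).as_matrix()
print('yaw',np.degrees(np.arctan2(Rm[1,0],Rm[0,0])).round(2),'pos',(o['tool_pos']*1000).round(2),'F',o['contact_force'].round(1),'M',o['wrist_torque'].round(3),o['t'])
E
python3 s.py
python3 - <<'E'
from h import *
im,d,P=pts('side');cv2.imwrite('pics/side3.png',im[...,::-1])
X,Y,Z=P[...,0],P[...,1],P[...,2];hsv=cv2.cvtColor(im,cv2.COLOR_RGB2HSV)
b=(X>.48)&(X<.74)&(Y>.11)&(Y<.23)&(Z>.005)&(Z<.04)&(hsv[...,1]<60)&(hsv[...,2]>110)
for s in(0,1):
    e=np.array([(y,(P[b&(abs(Y-y)<.004)][:,0].min(),P[b&(abs(Y-y)<.004)][:,0].max())[s]*1000) for y in np.arange(.12,.21,.008) if (b&(abs(Y-y)<.004)).sum()>3]);print(e[:,1].round(0))
    print('  edge at y=.233, slope',np.polyfit(e[:,0]-.233,e[:,1],1))
E
```

```text
t: 7.32
tool_pos: [0.6066, 0.0275, 0.0228]
tool_rot: [-2.244, -2.196, 0.003]
contact_force: [0.3, -0.1, -2.0]
opening: 0.019
grip_force: 109.7
t: 8.23
tool_pos: [0.6084, 0.0639, 0.0243]
tool_rot: [2.244, 2.198, -0.0]
contact_force: [0.0, 0.7, -2.1]
opening: 0.0191
grip_force: 109.7
yaw 88.82 pos [608.39  63.94  24.31] F [ 0.   0.7 -2.1] M [-0.075 -0.016 -0.018] 8.2333
[540. 540. 540. 540. 540. 540. 540. 540. 540. 542.]
  edge at y=.233, slope [ 17.23468021 541.57000254]
[680. 682. 679. 679. 682. 680. 681. 680. 681. 680.]
  edge at y=.233, slope [  5.04856937 680.77111577]
```

```bash
python3 -m handwheel '[{"tx":2,"ty":0,"tz":0,"roll":0},{"tx":2,"ty":0,"tz":0,"roll":0},{"tx":2,"ty":0,"tz":0,"roll":0},{"tx":2,"ty":-0.1,"tz":0,"roll":0},{"tx":0,"ty":0,"tz":0,"roll":0},{"tx":0,"ty":0,"tz":0,"roll":0}]' | grep force; python3 s.py
python3 -m handwheel '[{"tx":0,"ty":0,"tz":1,"roll":0},{"tx":0,"ty":0,"tz":1,"roll":0},{"tx":0,"ty":0,"tz":0,"roll":0},{"tx":0,"ty":0,"tz":0,"roll":0}]'| grep force; python3 s.py
```

```text
contact_force: [-0.3, -1.3, -1.6]
grip_force: 109.7
yaw 88.84 pos [608.42  72.19  24.31] F [-0.3 -1.3 -1.6] M [-0.099  0.014 -0.006] 8.7833
contact_force: [0.8, -0.4, -0.8]
grip_force: 109.7
yaw 88.82 pos [608.33  71.95  22.12] F [ 0.8 -0.4 -0.8] M [-0.088  0.025  0.021] 9.1167
```

```bash
for i in 1 2 3; do :; done
python3 -m handwheel '[{"tx":0,"ty":0,"tz":0.7,"roll":0},{"tx":0,"ty":0,"tz":0,"roll":0},{"tx":0,"ty":0,"tz":0,"roll":0}]'| grep contact; python3 s.py
python3 -m handwheel '[{"tx":0,"ty":0,"tz":0.7,"roll":0},{"tx":0,"ty":0,"tz":0,"roll":0},{"tx":0,"ty":0,"tz":0,"roll":0}]'| grep contact; python3 s.py
```

```text
contact_force: [-0.2, -0.5, -1.4]
yaw 88.82 pos [608.45  71.99  21.6 ] F [-0.2 -0.5 -1.4] M [-0.168  0.047  0.047] 9.3667
contact_force: [-0.1, -0.3, -0.6]
yaw 88.82 pos [608.54  71.99  21.02] F [-0.1 -0.3 -0.6] M [-0.027 -0.022 -0.008] 9.6167
```

```bash
python3 -m handwheel '[{"tx":1,"ty":0,"tz":0,"roll":0},{"tx":1,"ty":0,"tz":0,"roll":0},{"tx":1,"ty":0,"tz":0,"roll":0},{"tx":1,"ty":-0.1,"tz":0,"roll":0},{"tx":0,"ty":0,"tz":0,"roll":0},{"tx":0,"ty":0,"tz":0,"roll":0}]'| grep contact; python3 s.py
python3 -m handwheel '[{"tx":1,"ty":0,"tz":0,"roll":0},{"tx":0,"ty":0,"tz":0,"roll":0},{"tx":0,"ty":0,"tz":0,"roll":0}]'| grep contact; python3 s.py
python3 -m handwheel '[{"tx":1,"ty":0,"tz":0,"roll":0},{"tx":0,"ty":0,"tz":0,"roll":0},{"tx":0,"ty":0,"tz":0,"roll":0}]'| grep contact; python3 s.py
```

```text
contact_force: [0.2, 0.9, -0.8]
yaw 88.83 pos [608.48  76.28  20.98] F [ 0.2  0.9 -0.8] M [ 0.079 -0.005  0.016] 10.1167
contact_force: [0.5, 0.0, -0.7]
yaw 88.82 pos [608.46  77.11  20.91] F [ 0.5  0.  -0.7] M [ 0.033 -0.038 -0.028] 10.3667
contact_force: [0.8, 0.4, -0.3]
yaw 88.83 pos [608.46  78.11  20.89] F [ 0.8  0.4 -0.3] M [ 0.032 -0.072 -0.008] 10.6167
```

```bash
for k in 1 2 3; do python3 -m handwheel '[{"tx":0.7,"ty":0,"tz":0,"roll":0},{"tx":0,"ty":0,"tz":0,"roll":0},{"tx":0,"ty":0,"tz":0,"roll":0}]'>/dev/null; python3 s.py; done
```

```text
yaw 88.83 pos [608.47  78.75  20.91] F [-0.3 -0.4 -0.8] M [-0.054 -0.022 -0.039] 10.8667
yaw 88.83 pos [608.34  79.08  20.83] F [-1.4 -3.1  0. ] M [-0.372  0.138 -0.048] 11.1167
yaw 88.82 pos [608.21  79.24  20.77] F [-2.1 -5.7  0.1] M [-0.741  0.165 -0.117] 11.3667
```

Contact at 79 mm (nose 15 mm in, where the runners start). Fx<0, and the moment puts the contact at about +80 mm in x, so it's the +x corner. I'll back off, shift 3 mm to −x and try again.

```bash
python3 -m handwheel '[{"tx":-1.5,"ty":0,"tz":0,"roll":0},{"tx":-1,"ty":-1.5,"tz":0,"roll":0},{"tx":0,"ty":-1.5,"tz":0,"roll":0},{"tx":0,"ty":0,"tz":0,"roll":0},{"tx":0,"ty":0,"tz":0,"roll":0}]'|grep zz; python3 s.py; for k in 1 2 3 4 5; do python3 -m handwheel '[{"tx":0.7,"ty":0,"tz":0,"roll":0},{"tx":0,"ty":0,"tz":0,"roll":0},{"tx":0,"ty":0,"tz":0,"roll":0}]'>/dev/null; python3 s.py; done
```

```text
yaw 88.84 pos [605.32  77.93  20.92] F [-1.1 -0.  -0.3] M [-0.     0.016 -0.004] 11.7833
yaw 88.84 pos [605.47  78.59  20.91] F [ 0.3 -0.2 -1.2] M [ 0.004 -0.006  0.038] 12.0333
yaw 88.83 pos [605.45  78.98  20.88] F [-0.1 -1.3 -0.2] M [-0.147  0.061  0.001] 12.2833
yaw 88.82 pos [605.3   79.15  20.81] F [-1.  -4.7 -0.1] M [-0.709  0.221 -0.089] 12.5333
yaw 88.82 pos [605.12  79.35  20.71] F [-1.4 -6.7 -0.4] M [-1.02   0.322 -0.097] 12.7833
yaw 88.81 pos [604.99  79.44  20.67] F [-2.3 -7.2  1.7] M [-1.314  0.328 -0.135] 13.0333
```

Same corner again (rx≈+60 mm, Fx<0). Another 3 mm to −x.

```bash
python3 -m handwheel '[{"tx":-2,"ty":0,"tz":0,"roll":0},{"tx":-1.5,"ty":-1.5,"tz":0,"roll":0},{"tx":0,"ty":-1.5,"tz":0,"roll":0},{"tx":0,"ty":0,"tz":0,"roll":0},{"tx":0,"ty":0,"tz":0,"roll":0}]'|grep zz; python3 s.py; for k in 1 2 3 4 5; do python3 -m handwheel '[{"tx":0.7,"ty":0,"tz":0,"roll":0},{"tx":0,"ty":0,"tz":0,"roll":0},{"tx":0,"ty":0,"tz":0,"roll":0}]'>/dev/null; python3 s.py; done
```

```text
yaw 88.84 pos [602.4   78.15  20.93] F [-0.3 -0.3  0.5] M [-0.028  0.009  0.015] 13.45
yaw 88.84 pos [602.53  78.79  20.94] F [-0.   1.1 -0.9] M [0.07  0.031 0.032] 13.7
yaw 88.83 pos [602.47  79.13  20.88] F [0.  0.2 0.5] M [-0.131  0.008 -0.015] 13.95
yaw 88.82 pos [602.36  79.35  20.83] F [-0.9 -3.5 -0.1] M [-0.555  0.114 -0.032] 14.2
yaw 88.82 pos [602.18  79.61  20.75] F [-1.8 -5.4  0.5] M [-0.886  0.203 -0.082] 14.45
yaw 88.81 pos [602.05  79.76  20.69] F [-2.7 -7.7  1.1] M [-1.118  0.374 -0.222] 14.7
```

```bash
python3 -m handwheel '[{"tx":-2,"ty":0,"tz":0,"roll":0},{"tx":-1.5,"ty":-1.5,"tz":0,"roll":0},{"tx":0,"ty":-1.5,"tz":0,"roll":0},{"tx":0,"ty":0,"tz":0,"roll":0},{"tx":0,"ty":0,"tz":0,"roll":0}]'|grep zz; python3 s.py; for k in 1 2 3 4 5; do python3 -m handwheel '[{"tx":0.7,"ty":0,"tz":0,"roll":0},{"tx":0,"ty":0,"tz":0,"roll":0},{"tx":0,"ty":0,"tz":0,"roll":0}]'>/dev/null; python3 s.py; done
```

```text
yaw 88.84 pos [599.37  78.14  20.95] F [-0.7 -0.  -0.9] M [-0.084  0.026 -0.012] 15.1167
yaw 88.84 pos [599.49  78.8   20.92] F [-0.9  0.9 -0.3] M [ 0.096 -0.002  0.017] 15.3667
yaw 88.83 pos [599.56  79.36  20.95] F [-1.1 -0.7 -1. ] M [ 0.052 -0.064 -0.014] 15.6167
yaw 88.82 pos [599.53  79.95  20.91] F [ 0.2  0.1 -0.5] M [ 0.041 -0.064 -0.009] 15.8667
yaw 88.82 pos [599.53  80.63  20.92] F [ 0.6 -1.5 -0.3] M [-0.025 -0.06  -0.015] 16.1167
yaw 88.82 pos [599.54  81.38  20.92] F [ 0.8 -0.2 -0.3] M [-0.029 -0.02   0.031] 16.3667
```

It's in: past the ends without contact. I'll slide in, tracking the bay's direction and watching Fx.

```bash
for k in 1 2 3; do python3 -m handwheel '[{"tx":1.5,"ty":0,"tz":0,"roll":0},{"tx":1.5,"ty":-0.05,"tz":0,"roll":0},{"tx":0,"ty":0,"tz":0,"roll":0}]'>/dev/null; python3 s.py; done
```

```text
yaw 88.83 pos [599.56  84.64  20.92] F [-0.5  0.  -0.7] M [ 0.096 -0.034 -0.075] 16.6167
yaw 88.84 pos [599.55  87.65  20.92] F [ 0.1  0.1 -1.2] M [ 0.043 -0.1    0.009] 16.8667
yaw 88.83 pos [599.57  90.6   20.92] F [-0.3  1.1  0. ] M [ 0.021 -0.047 -0.086] 17.1167
```

```bash
for k in 1 2 3; do python3 -m handwheel '[{"tx":2,"ty":-0.03,"tz":0,"roll":0},{"tx":2,"ty":-0.03,"tz":0,"roll":0},{"tx":2,"ty":-0.03,"tz":0,"roll":0},{"tx":2,"ty":-0.03,"tz":0,"roll":0},{"tx":0,"ty":0,"tz":0,"roll":0}]'>/dev/null; python3 s.py; done
```

```text
yaw 88.84 pos [599.62  98.84  20.92] F [-0.2  0.4 -0.2] M [ 0.071 -0.015 -0.012] 17.5333
yaw 88.84 pos [599.66 106.82  20.91] F [-0.2  0.4 -1.5] M [ 0.12  -0.057  0.001] 17.95
yaw 88.84 pos [599.72 114.82  20.95] F [ 0.7 -0.1  0.1] M [ 0.156 -0.074  0.016] 18.3667
```

```bash
for k in 1 2 3; do python3 -m handwheel '[{"tx":2,"ty":-0.03,"tz":0,"roll":0},{"tx":2,"ty":-0.03,"tz":0,"roll":0},{"tx":2,"ty":-0.03,"tz":0,"roll":0},{"tx":2,"ty":-0.03,"tz":0,"roll":0},{"tx":0,"ty":0,"tz":0,"roll":0}]'>/dev/null; python3 s.py; done
for k in 1 2 3 4; do python3 -m handwheel '[{"tx":0,"ty":-0.4,"tz":0,"roll":0},{"tx":0,"ty":0,"tz":0,"roll":0},{"tx":0,"ty":0,"tz":0,"roll":0}]'>/dev/null; python3 s.py; done
```

```text
yaw 88.84 pos [599.75 122.82  20.94] F [-0.4  0.6 -0. ] M [ 0.105 -0.062 -0.039] 18.7833
yaw 88.84 pos [599.82 130.81  20.97] F [-0.3 -0.  -0.4] M [ 0.127  0.002 -0.065] 19.2
yaw 88.84 pos [599.86 138.8   20.97] F [0.7 0.8 0.4] M [ 0.095 -0.088 -0.02 ] 19.6167
yaw 88.82 pos [599.45 138.52  20.93] F [ 0.8  0.2 -0.1] M [ 0.09  -0.172  0.05 ] 19.8667
yaw 88.82 pos [599.08 138.34  20.96] F [ 1.   0.4 -0.3] M [ 0.115 -0.188 -0.019] 20.1167
yaw 88.82 pos [598.66 138.29  20.95] F [0.6 0.3 0.1] M [ 0.098 -0.171 -0.035] 20.3667
yaw 88.82 pos [598.35 138.25  20.99] F [-0.  -0.6  0.6] M [-0.015 -0.232 -0.144] 20.6167
```

```bash
python3 -m handwheel '[{"tx":0.5,"ty":0.4,"tz":0,"roll":0},{"tx":0,"ty":0,"tz":0,"roll":0}]'>/dev/null; for k in 1 2 3 4 5; do python3 -m handwheel '[{"tx":2,"ty":-0.03,"tz":0,"roll":0},{"tx":2,"ty":-0.03,"tz":0,"roll":0},{"tx":2,"ty":-0.03,"tz":0,"roll":0},{"tx":2,"ty":-0.03,"tz":0,"roll":0},{"tx":0,"ty":0,"tz":0,"roll":0}]'>/dev/null; python3 s.py; done
```

```text
yaw 88.84 pos [598.66 147.39  20.95] F [ 0.8 -0.7  1. ] M [ 0.007 -0.004 -0.034] 21.2
yaw 88.84 pos [598.74 155.34  20.96] F [ 0.  -0.5  0.6] M [-0.015  0.02  -0.089] 21.6167
yaw 88.83 pos [598.82 163.29  20.97] F [ 0.4 -0.7  1.8] M [-0.025  0.025 -0.075] 22.0333
yaw 88.83 pos [598.89 171.3   21.  ] F [ 0.2 -1.5  0.9] M [-0.107  0.039 -0.062] 22.45
yaw 88.83 pos [598.99 179.31  21.05] F [ 0.9 -0.3  3.2] M [-0.167 -0.075  0.01 ] 22.8667
```

```bash
for k in 1 2 3 4; do python3 -m handwheel '[{"tx":1,"ty":-0.01,"tz":0,"roll":0},{"tx":1,"ty":-0.01,"tz":0,"roll":0},{"tx":0,"ty":0,"tz":0,"roll":0}]'>/dev/null; python3 s.py; done
```

```text
yaw 88.83 pos [599.   180.97  21.06] F [ 1.3 -2.4  3.2] M [-0.29  -0.08   0.013] 23.1167
yaw 88.85 pos [599.09 181.95  21.26] F [ 0.1 -4.7  5.1] M [-0.907  0.062  0.067] 23.3667
yaw 88.85 pos [599.17 183.57  21.29] F [ 0.5 -7.8  5.3] M [-1.109  0.1    0.018] 23.6167
yaw 88.84 pos [599.18 185.84  21.27] F [-0.6 -5.4  5. ] M [-0.984  0.062  0.012] 23.8667
```

```bash
for k in 1 2 3 4 5; do python3 -m handwheel '[{"tx":0.7,"ty":-0.01,"tz":0,"roll":0},{"tx":0.7,"ty":-0.01,"tz":0,"roll":0},{"tx":0,"ty":0,"tz":0,"roll":0}]'>/dev/null; python3 s.py; done
```

```text
yaw 88.84 pos [599.22 187.42  21.28] F [ 0.4 -5.1  4.2] M [-0.857  0.063 -0.035] 24.1167
yaw 88.84 pos [599.22 188.86  21.28] F [-0.1 -5.1  4.5] M [-0.931  0.072 -0.025] 24.3667
yaw 88.84 pos [599.24 190.44  21.3 ] F [-0.5 -4.4  5.2] M [-0.87   0.062  0.015] 24.6167
yaw 88.83 pos [599.25 192.36  21.28] F [-0.1 -4.7  4.2] M [-0.775  0.035  0.011] 24.8667
yaw 88.83 pos [599.25 194.02  21.26] F [ 1.  -2.6  6. ] M [-0.636  0.044 -0.016] 25.1167
```

```bash
for k in 1 2 3; do python3 -m handwheel '[{"tx":0.5,"ty":0,"tz":0,"roll":0},{"tx":0,"ty":0,"tz":0,"roll":0},{"tx":0,"ty":0,"tz":0,"roll":0}]'>/dev/null; python3 s.py; done
```

```text
yaw 88.83 pos [599.23 194.07  21.28] F [-1.  -5.9  5.3] M [-0.829  0.033 -0.011] 25.3667
yaw 88.83 pos [599.24 194.07  21.28] F [-1.2 -7.1  6.3] M [-1.027  0.031 -0.055] 25.6167
yaw 88.83 pos [599.21 194.07  21.23] F [-1.1 -8.3  6.3] M [-1.334  0.089 -0.053] 25.8667
```

It stopped firmly at 194.1 mm, which is the predicted home, with the roller force gone beforehand. I'll relieve the load and open the fingers just enough.

```bash
python3 -m handwheel '[{"tx":-0.7,"ty":0,"tz":-0.3,"roll":0},{"tx":0,"ty":0,"tz":0,"roll":0},{"tx":0,"ty":0,"tz":0,"roll":0}]'>/dev/null; python3 s.py
python3 -m handwheel '[{"tx":0,"ty":0,"tz":0,"roll":0},{"tx":0,"ty":0,"tz":0,"roll":0},{"tx":0,"ty":0,"tz":0,"roll":0},{"tx":0,"ty":0,"tz":0,"roll":0},{"tx":0,"ty":0,"tz":0,"roll":0}]' 45 40; python3 s.py
python3 -m handwheel '[{"tx":0,"ty":0,"tz":-5,"roll":0},{"tx":0,"ty":0,"tz":-15,"roll":0},{"tx":0,"ty":0,"tz":-20,"roll":0},{"tx":0,"ty":0,"tz":-30,"roll":0},{"tx":-10,"ty":0,"tz":-30,"roll":0},{"tx":-20,"ty":0,"tz":-20,"roll":0},{"tx":-20,"ty":0,"tz":0,"roll":0},{"tx":-10,"ty":0,"tz":0,"roll":0},{"tx":0,"ty":0,"tz":0,"roll":0},{"tx":0,"ty":0,"tz":0,"roll":0}]'
python3 - <<'E'
from h import *
o=ctrl.get_obs();im,d,P=pts('wrist',o);cv2.imwrite('pics/w5.png',im[...,::-1])
X,Y,Z=P[...,0]*1000,P[...,1]*1000,P[...,2]*1000;ok=d>0
pl=ok&(Z>36)&(Z<50)&(Y>215)&(Y<245)&(abs(X-600)<115);print('plate',[np.percentile(Y[pl&(abs(X-x)<8)],[5,50]).round(1).tolist() for x in(520,560,640,690) if (pl&(abs(X-x)<8)).sum()],X[pl].min(),X[pl].max())
c=ok&(abs(Z-80)<5)&(abs(X-611)<100);print('case edge',[np.percentile(Y[c&(abs(X-x)<8)],1).round(1) for x in(540,580,640,690) if (c&(abs(X-x)<8)).sum()])
E
```

```text
yaw 88.82 pos [599.23 194.11  21.28] F [ 0.2 -5.4  4.6] M [-0.957 -0.082 -0.101] 26.1167
t: 26.53
tool_pos: [0.5986, 0.1951, 0.0208]
tool_rot: [-2.243, -2.198, 0.0]
contact_force: [-0.1, 0.8, -0.6]
opening: 0.0447
grip_force: 0.0
yaw 88.84 pos [598.58 195.1   20.81] F [-0.1  0.8 -0.6] M [ 0.006 -0.046 -0.012] 26.5333
t: 27.37
tool_pos: [0.5973, 0.1346, 0.1408]
tool_rot: [-2.244, -2.197, 0.001]
contact_force: [0.4, -0.3, 0.1]
opening: 0.0447
grip_force: 0.0
plate [[229.7, 231.4], [229.0, 230.9], [228.1, 229.1]] 488.6079578379479 714.6442684293158
case edge [np.float64(233.2), np.float64(232.9), np.float64(232.3), np.float64(231.5)]
```

View pics/w5.png

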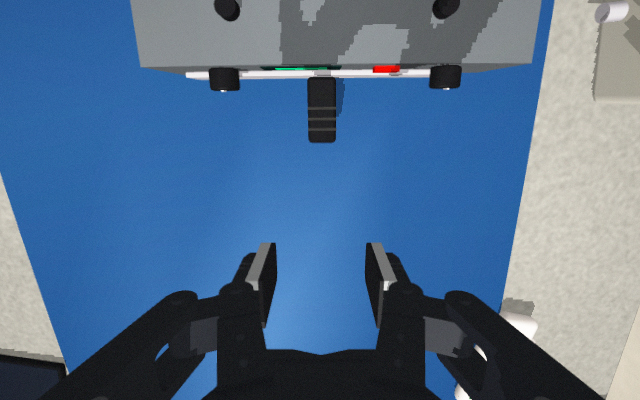

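The plate (row 74) lies flush and parallel along the case front. Its outer face measures about 4 mm ahead of the case edge, which is the plate's own thickness. The grip at (322,110) is free and the fingers are clear.

```bash
python3 -c "
from station import ctrl
print(ctrl.finish_job())"
```

```text
the job is handed in; nothing more can be done
None
```

The tray is home in its bay, with the roller catch passed and the front plate flush and straight. It is released with the arm clear, and I handed the job in at about 27 s of the 67 s limit; no verdict came back.

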